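# Stroke-check the spring-backed laser mirror mount

## Task

The laser cutter's mirror mount, the one with the pointer and scale, has new springs and needs its stroke check: with closed fingers, gently press the free corner of the tilt plate down until the pointer stands level with the sliding tab on its scale, without running past the tab, and hold it there for about a second. Then ease the corner back up slowly, without letting it snap, until the plate sits home by itself, and move clear. Do not touch the mirror, the brass adjusting screws or the tab, do not pinch, lift or shift the mount, and leave everything else on the bench where it is.

Things in the scene. Friction and masses are not known exactly. Their poses are not given: they have to be found in the camera images.
- mount: Laser mirror mount, loose, about 2.3 kg: grey base 140 x 140 mm (top 18 mm up) and above it an aluminium tilt plate 120 x 120 x 12 mm (underside 40, top 52 mm up at rest), round copper mirror facing up. Origin: centre of the underside; z up, x and y along the edges. Plate corners: (+x,-y) and (-x,+y) carry brass screws, (-x,-y) sits on the pivot ball, (+x,+y) is the plain free corner with the pointer.
- tilt (a joint): Tilt of the plate, rad: 0 = seated home, grows as the free corner is pressed, hard stop 0.25. It rocks about the line through the tips of both screws (through 0, 0, 24 mm of the mount, along (-1,1,0)). Springs: about 2.5 N on the press point starts it, 10 N at 0.17 rad. Press point 1 mm down = 0.0154 rad = pointer tip 1.75 mm down. The plate top also creeps up to 5 mm outward, to (+x,+y).
- free_corner: Free corner of the tilt plate: a plain flat square of aluminium 34 x 34 x 12 mm, 26 to 60 mm from the mount's middle in +x and in +y, only air below it, with the steel pointer fixed to its edge. Origin not on the corner but at the middle of the rocking line (0, 0, 24 mm of the mount); the frame tilts with the plate.
- press_point (a point): Where a finger presses: on the top face of the free corner, 46 mm in +x and 46 mm in +y from the mount's middle, 52 mm above the bench at rest. Moves with the plate.
- pointer_tip (a point): Tip of the dark steel pointer, a flat finger 3 mm thick, 7 mm high (tip 4 mm), that runs from the free corner 46 mm out in the mount's +y direction in front of (+x side of) the graduated blade. At rest 55 mm in x, 106 mm in y, 46 mm above the bench. Sinks as the free corner is pressed.
- tab_line (a point): White middle line of the sliding tab, at its end next to the pointer tip. The pointer is at the mark when the pointer tip is at the height of this line. It is set 12 to 20 mm below the pointer's rest level.
- stroke_tab: The sliding tab: dark steel clip 14 mm wide, 10 mm high, held by friction on the graduated blade, an upright aluminium strip fixed to the mount's base beyond the plate's +y edge (in the mount's frame x 43 to 46, y 84 to 120, z 10 to 72 mm; marks 5 mm apart on its +x face). Origin above the base's middle (x = y = 0) at the height of the white line. Not to be touched.
- mirror: Polished copper mirror, 60 mm across, face up in a dark 72 mm ring in the middle of the tilt plate; ring top 58 mm, mirror face 55 mm above the bench. Origin not in the mirror but at the middle of the rocking line, 31 mm below the face. Not to be touched.
- screw_a: Brass knurled adjusting screw, knob 22 mm across, top 70 mm above the bench, on the (+x,-y) corner, 44 mm in +x and 44 mm in -y from the middle. Origin on the plate's top face. Not to be touched.
- screw_b: The other adjusting screw, alike, on the (-x,+y) corner. Not to be touched.
- spare_mount: A smaller, older mirror mount with no mirror, pointer or scale: two stacked square plates 100 mm square, 40 mm high, with two brass knobs (to 53 mm high). Origin at the centre of its underside. Loose bystander.
- screwdriver: Black-handled screwdriver lying flat. Origin near its middle, x along it. Loose bystander.
- hammer: Hammer with wooden handle lying flat. Origin near its middle, x along the handle. Loose bystander.
- wash_bottle: Clear upright bottle, 62 mm across, 150 mm high. Origin at the centre of its underside. Loose bystander.
- mirror_case: Grey flat round case, 74 mm across, 26 mm high. Origin at the centre of its underside. Loose bystander.
- hex_key: L-shaped steel hex key lying flat, long leg 100 mm, 6 mm thick. Origin at the middle of the long leg. Loose bystander.
- parts_tray: Open sheet-steel tray with spare springs and brass lock rings, 110 x 150 mm, 28 mm high. Origin at the centre of its underside. Loose bystander.
Things that resemble listed ones, but are neither listed nor needed, are in the scene too. Leave any green look-alike of the mount alone.

How it is judged (in metres and radians):
On the way:
1. a finger on the free corner holds the pointer level with the tab (within 5 mm of its white line, half the height of the tab) (z of pointer_tip in the frame of tab_line between -0.005 and 0.005 m and contact force between the fingers and free_corner above 1.5 N), for 0.6 s.
At the end, for the whole second after the job is handed in: The tilt plate is seated again (tilt under 0.012 rad), the mount stands flat within 12 mm of where it was, at rest, and every bystander is within 20 mm of its start (value of joint tilt below 0.012 rad and distance of mount from where it was at the start of the episode below 0.012 m and angle between mount's own z axis and vertical below 0.02 rad and linear speed of mount below 0.01 m/s and distance of each of spare_mount, screwdriver, hammer, wash_bottle, mirror_case, hex_key, parts_tray from where it was at the start of the episode below 0.02 m); the robot touches nothing.
It fails at once if the pointer ran past the tab (more than 8 mm below its line) (z of pointer_tip in the frame of tab_line below -0.008 m).
It fails at once if the plate was let go and snapped back (faster than 2 rad/s, about 130 mm/s at the corner) (velocity of joint tilt below -2 rad/s).
It fails at once if the mirror, an adjusting screw or the sliding tab was touched (contact force between any of the arm, the fingers and mirror above 0.4 N or contact force between any of the arm, the fingers and screw_a above 0.4 N or contact force between any of the arm, the fingers and screw_b above 0.4 N or contact force between any of the arm, the fingers and stroke_tab above 0.4 N).
It fails at once if the mount was pinched or pressed harder than 25 N, lifted, or shifted more than 12 mm (contact force between the fingers and mount above 25 N or distance of mount from where it was at the start of the episode above 0.012 m or angle between mount's own z axis and vertical above 0.05 rad).
It fails at once if something else on the bench was moved, lifted or knocked over (distance of any of spare_mount, screwdriver, hammer, wash_bottle, mirror_case, hex_key, parts_tray from where it was at the start of the episode above 0.02 m or angle between wash_bottle's own z axis and vertical above 0.3 rad).
It also fails if it takes over 38 s, if anything falls off the work surface, if the arm or the gripper's body presses on something with over 40 N, if the wrist force passes 120 N, or if a joint passes its speed limit or range.

## Robot

A 6-joint arm with a two-finger parallel gripper is mounted at the origin on the work surface. World frame = base frame: x ahead of the robot, y to its left, z up, the work surface at z = 0. Lengths are in m, angles in degrees, forces in N, time in s.
With the tool pointing down it reaches from about 0.325 to 0.775 m from the base axis. Payload 5.5 kg.
Tool frame: the origin (TCP) lies on the front face of the gripper's body, between the roots of the fingers; the fingertips stand 80 mm ahead of it and the grasp point (between the pads) lies 61 mm ahead of it (tip_reach is the distance from the TCP to the fingertips, in m); z points along the fingers, y is the line along which they close (so a half turn about z gives the same grasp; the last joint's range is limited). The gripper opens to 88 mm and grips with 3 to 60 N. Pads are 20 mm wide; open, the fingers measure 115 mm over their backs; the gripper's body (75 mm by 178 mm) begins 61 mm behind the grasp point.
Start: joints at [-3.249, 5.22, 70.514, -0, 104.267, -3.249], TCP at [0.6, -0, 0.303] pointing down, gripper open.
Joint ranges: [-164.24, 164.24], [-49.07, 125.15], [9.68, 141.18], [-86.29, 266.29], [3.28, 154.24], [-151.56, 151.56]. Speed limits (degrees/s): [147.25, 147.25, 172.46, 180, 180, 180].

## Interface

Orientations are given as [roll, pitch, yaw] about the fixed x, y, z axes, in that order (R = Rz(yaw) Ry(pitch) Rx(roll)).
In Python, from station import get_state, grab_frame, camera_params, sign_off, tip_reach gives the robot as it stands. The module is installed in compiled form; this text tells all that it offers.
- The arm moves only by the tool move_arm, never from a script. Its argument "plan" is a list of rows, each a list of 6 numbers: the shift along the tool's x, y, z each as a share of 20 mm, from -1 to 1, then the turn, a rotation vector about the tool's x, y, z each as a share of 6 degrees, from -1 to 1. In form: [[x, y, z, ax, ay, az], ...]. A call has 1 to 20 rows; each row shifts and turns the commanded pose from where the row before left it, along the tool's axes as they then stand; what a row does not reach is not made up. A row lasts 1/12 s, in which the tool goes at most 41.7 mm and 7.16 degrees, less where a joint would pass 70% of its speed; a pose out of reach is approached as far as the arm can. A call with a number of a shift or a turn outside -1 to 1 is refused whole. A call with a gripper value outside its range is refused whole. "grip" is the closure in counts, from 0 (fully open) to 255 (shut), set as the call begins (left out, the last holds). The fingers move at their own pace and stop on an object; the grip force is fixed at half the most. Time passes only in rows, so rows that do not move let the fingers close. It gives the time, the measured TCP pose, the force, the opening and the grip force at its end, in the units of the state.
- get_state(): the state, without advancing time (a new reading comes with each control period).
- grab_frame(name): name is "scene" or "side" or "wrist"; returns (picture, depth): 480x640x3 uint8, blue, green, red; 480x640 float32, m along the optical axis (not along the pixel's ray), 0 where there is no reading.
- camera_params(name): a dict with "mtx" (3x3 intrinsics, pixels), "R" (3x3) and "t" (3): a world point X has camera coordinates R X + t. Camera axes: x right, y down, z forward; pixel columns grow to the right and rows downward; lengths in m; the calibration is good to about 2 mm. A picture is of the moment at which its call begins: read the wrist's pose just before it. camera_params takes no time and is no camera call; for the wrist camera it gives the pose at the moment of the call.
- sign_off(): hands the job in; it is judged then, once.
The state is a dict: "time_s": time; "joint_positions": joint angles; "qd": joint speeds; "joint_torque": joint torques, N m; "ee_pos": TCP position; "ee_rot": TCP orientation; "wrist_force": force on the tool from outside, world axes, zero at the start; "wrist_torque": the same for the moment, N m; "opening": finger opening in m; "finger_force": force on a finger pad.
Only numpy, scipy, OpenCV 4.12 (cv2) and the standard library are available. Lean on these libraries where they do the work, as an engineer would, in place of code of your own. Each camera call takes 0.05 s, during which the arm holds its last target. There are 200 camera calls.

## Working session

There is one attempt and no reset: what is moved stays moved. The work goes in short steps, Python scripts to look and compute and a tool call to move; the robot and the scene stay as the last step left them, time stands still between calls to the robot, and variables do not carry over. Pictures are saved under pics/ and viewed, at most 10 in all, crops included, and the job is handed in when it is done.

Besides the shell and the picture viewer there is one more tool, called after "Call:" as name([rows], argument=value, ...), one row to a line, values as JSON. move_arm: Moves the arm, as the interface text tells. Shift numbers are shares of 20 mm and turn numbers shares of 6 degrees, none past 1 either way. Its arguments: {"type":"object","properties":{"plan":{"type":"array"},"grip":{"type":"number"}},"required":["plan"]}

```bash
mkdir -p pics; cat > h.py <<'E'
import numpy as np, cv2
from station import *
def shot(n,f):
    p=camera_params(n); im,d=grab_frame(n); cv2.imwrite(f'pics/{f}.png',im); np.savez(f'{f}.npz',im=im,d=d,**{k:np.array(p[k]) for k in('mtx','R','t')}); return im,d,p
def load(f): return np.load(f+'.npz')
def world(f,u,v,z=None):
    q=load(f); r=np.linalg.inv(q['mtx'])@[u,v,1]; R,t=q['R'],q['t'].ravel()
    c=-R.T@t; w=R.T@r
    if z is not None: return c+w*(z-c[2])/w[2]
    d=np.median(q['d'][v-1:v+2,u-1:u+2]); return c+w*d
def proj(f,X):
    q=load(f); x=q['mtx']@(q['R']@np.array(X)+q['t'].ravel()); return x[:2]/x[2]
E
python3 -c "
from h import *
shot('scene','s1');shot('side','d1');print(get_state(),tip_reach)"
```

```text
{'time_s': 0.1, 'joint_positions': array([-3.24919293e+00,  5.25828791e+00,  7.05734266e+01,  2.77758159e-03,
        1.04267510e+02, -3.24959757e+00]), 'qd': array([-0.08476916, -0.01809777, -0.10953127, -0.08065248, -0.04810147,
       -0.09066634]), 'joint_torque': array([ 2.46603209e-03, -4.47854412e+01, -4.07573140e+01,  6.99365954e-02,
        2.83264846e-02, -6.35370566e-05]), 'ee_pos': array([5.99875017e-01, 1.25239390e-05, 3.01640445e-01]), 'ee_rot': array([-1.79901088e+02, -8.31337732e-03,  9.00010797e+01]), 'wrist_force': array([ 0.08882574, -0.25305262,  0.08706356]), 'wrist_torque': array([ 0.01648066,  0.03262484, -0.02554508]), 'finger_force': 0.0, 'opening': 0.08768738815721294} 0.08
```

View pics/s1.png

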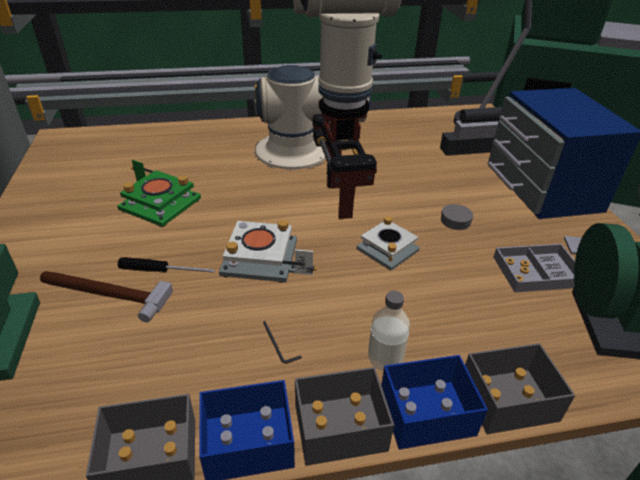

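View pics/d1.png

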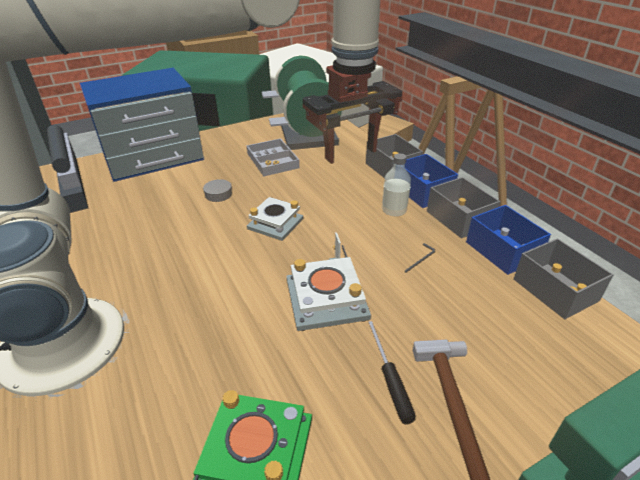

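Scene: the mount's mirror is at about (258,240), screws at (232,246) and (283,225), and the pointer and blade are to the right at (305,262). So mount +y runs roughly along world +y, and the free corner is near (288,258). The green look-alike is at (157,187). I'll enlarge and measure.

```bash
python3 -c "
from h import *
im=load('s1')['im']; cv2.imwrite('pics/s1c.png',cv2.resize(im[210:285,215:325],None,fx=7,fy=7,interpolation=cv2.INTER_CUBIC))
# orange mirror in both
for f,box in(('s1',(215,215,300,270)),('d1',(285,255,375,305))):
    im=load(f)['im'];h=cv2.cvtColor(im,cv2.COLOR_BGR2HSV);m=cv2.inRange(h,(3,110,60),(28,255,255))
    n,l,s,c=cv2.connectedComponentsWithStats(m)
    for i in range(1,n):
        x,y=c[i]
        if box[0]<x<box[2] and box[1]<y<box[3] and s[i,4]>20:
            a=s[i,4]; z=.055 if a>200 else .066
            print(f,c[i],a,world(f,x,y,z),world(f,int(x),int(y)))
"
```

```text
s1 [258.2125 238.0475] 400 [ 0.46747119 -0.13524397  0.055     ] [ 0.46781014 -0.13569179  0.05544619]
d1 [299.40350877 263.83333333] 114 [ 0.44038108 -0.08223837  0.066     ] [ 0.43929962 -0.08293612  0.06913941]
d1 [326.31568627 279.44901961] 510 [ 0.47035624 -0.135514    0.055     ] [ 0.47101343 -0.13308839  0.05386139]
d1 [354.97391304 289.26086957] 115 [ 0.49765273 -0.19329816  0.066     ] [ 0.49400484 -0.19555891  0.07034091]
```

View pics/s1c.png

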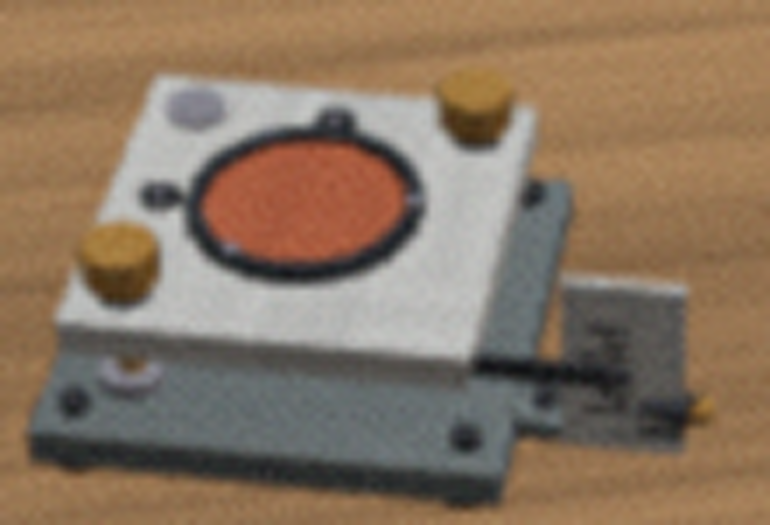

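The crop shows the free corner at crop (475,360), the pointer tip at about (625,378) and the tab at about (665,408). I'll check yaw from the corners and screws and look with the wrist camera.

```bash
python3 -c "
from h import *
print(proj('s1',[.6,0,.2]),proj('s1',[.527,-.105,.052]))
C={}
for n,u,v in(('pp',475,360),('pm',60,325),('mm',155,75),('mp',535,110)): C[n]=world('s1',215+u/7,210+v/7,.052)[:2]; print(n,C[n])
print('ctr',sum(C.values())/4)
for a,b,o in(('pp','pm',90),('mp','mm',90),('pp','mp',0),('pm','mm',0)):
    d=C[a]-C[b];print(np.linalg.norm(d),np.degrees(np.arctan2(d[1],d[0]))-o)
im,d,p=shot('wrist','w1'); R=p['R'];print('wristcam',-R.T@np.ravel(p['t']),R)
for n in('s1','d1'):
    q=load(n);print(n,-q['R'].T@q['t'].ravel())
"
```

```text
[337.83090171 211.75712424] [275.96849942 255.86250595]
pp [ 0.54613083 -0.09349998]
pm [ 0.51203419 -0.20838116]
mm [ 0.39508504 -0.1751851 ]
mp [ 0.4317729  -0.06030323]
ctr [ 0.47125574 -0.13434237]
0.11983433413682273 -16.530843533657006
0.12059785949156558 -17.71103380524275
0.11907879562019039 -16.18738420567797
0.12156924863223174 -15.84661266631209
wristcam [0.60036943 0.07279022 0.38313884] [[ 9.99999782e-01 -5.32562692e-04 -3.91028934e-04]
 [-4.08272633e-04 -9.63412312e-01  2.68023415e-01]
 [-5.19461361e-04 -2.68023197e-01 -9.63412319e-01]]
s1 [ 1.29182014 -0.17188398  0.7018178 ]
d1 [ 0.16561691 -0.68721179  0.65027438]
```

View pics/w1.png

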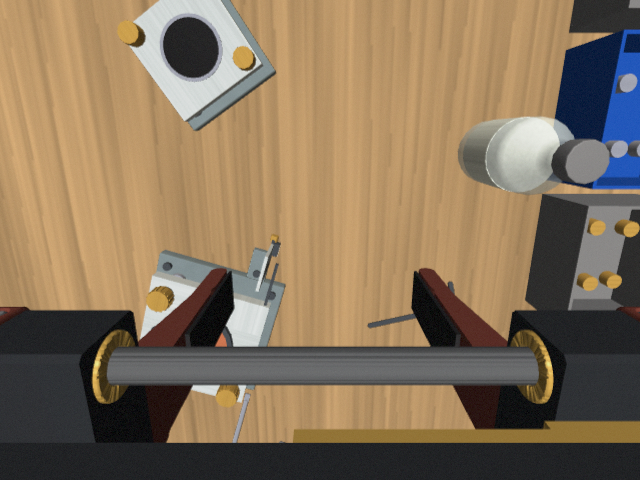

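Wrist view: the tab and pointer tip are near (275,240), and the plate is partly behind the open fingers. Mount centre is about (0.470,-0.135) and yaw about -16.7°. I'll hover above the press point with fingers closed, turned so the camera sits outward on the free-corner diagonal.

Call:
move_arm([
  [-0.52,-0.365,0.4,0,0,0],
  [-0.52,-0.365,0.4,0,0,0],
  [-0.52,-0.365,0.4,0,0,0],
  [-0.52,-0.365,0.4,0,0,0],
  [-0.52,-0.365,0.4,0,0,0],
  [-0.52,-0.365,0.4,0,0,0],
  [-0.52,-0.365,0.4,0,0,0],
  [-0.52,-0.365,0.4,0,0,0],
  [-0.52,-0.365,0.4,0,0,0],
  [-0.52,-0.365,0.4,0,0,0],
], grip=255)

```text
time_s: 0.98
ee_pos: [0.5265, -0.1045, 0.2219]
ee_rot: [-180.0, -0.0, 90.0]
wrist_force: [0.3, 0.1, 0.6]
opening: 0.0247
finger_force: 0.0
```

Call:
move_arm([
  [0,0,0,0,0,0.935],
  [0,0,0,0,0,0.935],
  [0,0,0,0,0,0.935],
  [0,0,0,0,0,0.935],
  [0,0,0,0,0,0.935],
  [0,0,0,0,0,0.935],
  [0,0,0,0,0,0.935],
  [0,0,0,0,0,0.935],
  [0,0,0,0,0,0.935],
  [0,0,0,0,0,0.935],
  [0,0,0,0,0,0.935],
  [0,0,0,0,0,0],
  [0,0,0,0,0,0],
])

```text
time_s: 2.07
ee_pos: [0.5269, -0.104, 0.2223]
ee_rot: [-180.0, 0.0, 28.5]
wrist_force: [-0.5, 0.3, -0.8]
opening: 0.0003
finger_force: 0.0
```

```bash
python3 -c "
from h import *
s=get_state();print(s['ee_pos'],s['ee_rot'],s['opening'],s['wrist_force'])
shot('wrist','w2')"
```

```text
[ 0.52690942 -0.10396977  0.22232765] [-1.79976678e+02  2.39484839e-02  2.84548699e+01] 0.0003342491628608056 [-0.54888028  0.26591009 -0.81597887]
```

View pics/w2.png

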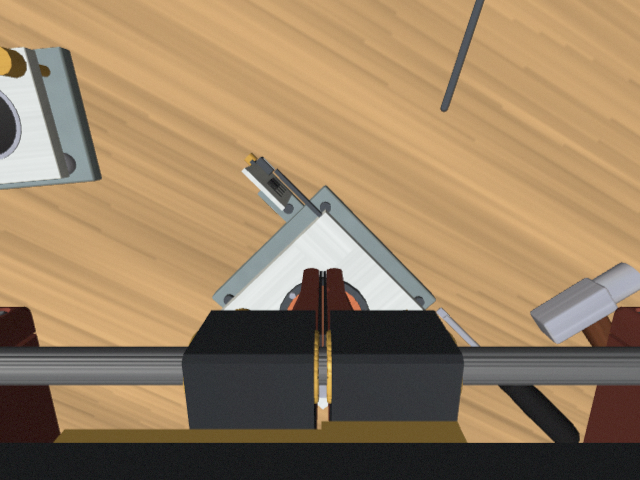

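Wrist view: the closed fingers lie on the free-corner diagonal (column 325), with the blade, pointer and tab at (270,185). I'll enlarge that area and read depths.

```bash
python3 -c "
from h import *
q=load('w2');im=q['im'][140:230,225:345]; cv2.imwrite('pics/w2c.png',cv2.resize(im,None,fx=6.6,fy=6.6,interpolation=cv2.INTER_CUBIC))
c=np.array([.470,-.135]);a=np.radians(-16.7);M=np.array([[np.cos(a),np.sin(a)],[-np.sin(a),np.cos(a)]])
print('plate corner row,col z:')
P=[]
for v in range(145,225):
  for u in range(230,340):
    X=world('w2',u,v); x,y=M@(X[:2]-c); P.append((u,v,x*1e3,y*1e3,X[2]*1e3))
P=np.array(P);np.save('P.npy',P)
pl=P[(P[:,4]>49)&(P[:,4]<56)&(P[:,3]<58)];print('plate',np.median(pl[:,4]),pl[:,2].max(),pl[:,3].max())
for lo in range(60,130,4):
  s=P[(P[:,3]>lo)&(P[:,3]<=lo+4)&(P[:,2]>46.5)&(P[:,2]<64)&(P[:,4]>22)]
  if len(s): print(lo,len(s),np.percentile(s[:,4],[5,25,50,75,95]).round(1),np.percentile(s[:,2],[5,50,95]).round(1))
"
```

```text
plate corner row,col z:
plate 51.455219297278255 61.42334987508243 57.795226566991424
60 28 [41.7 47.8 48.7 48.9 49. ] [55.4 57.2 58.2]
64 32 [42.4 47.8 48.7 48.9 49.3] [55.4 57.3 58.1]
68 32 [42.4 47.6 48.9 49.  49.3] [55.5 57.3 58.2]
72 32 [42.2 47.7 48.8 48.9 49.2] [55.5 57.3 58.2]
76 32 [42.4 47.7 48.7 49.1 49.6] [55.6 57.5 58.2]
80 69 [28.  45.1 49.  55.7 70.9] [47.1 47.8 58.2]
84 117 [27.3 43.4 49.2 62.9 71.2] [47.1 47.8 58.3]
88 117 [28.2 45.2 49.  62.2 71.1] [47.2 47.9 58.2]
92 118 [30.5 45.4 48.9 61.6 71.1] [47.2 48.1 58.3]
96 119 [30.4 45.2 48.8 61.9 71.3] [47.4 48.2 58.3]
100 116 [30.1 45.8 47.9 64.4 71.4] [47.  48.  58.1]
104 130 [27.3 31.3 44.3 62.  71.1] [47.  48.  54.2]
108 137 [28.  31.3 41.5 61.4 71.4] [47.2 48.  54. ]
112 132 [28.8 31.2 41.4 60.9 71.4] [47.3 48.1 54. ]
116 97 [27.4 31.3 32.  56.7 70.7] [47.3 48.1 54. ]
120 36 [27.3 29.  29.6 30.4 31. ] [46.7 48.6 50.4]
124 16 [27.8 28.8 29.3 29.8 30.3] [47.  48.6 50.1]
```

View pics/w2c.png

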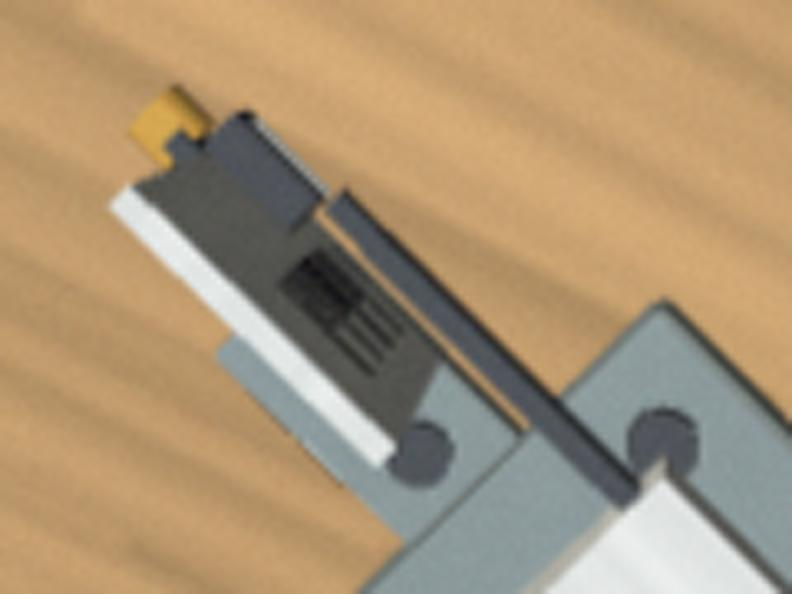

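The depth is reliable (plate top 51.5 vs 52 mm, pointer top 48.8 vs 49.5 mm). The tab's top is near 32 mm, so its white line is near 27 mm, about 19 mm below the pointer's rest height. Target drop is about 18 mm, or 0.158 rad, so the finger's inner edge (r about 54 mm) goes about 8.3 mm down after contact. Descending to just above the corner.

Call:
move_arm([
  [0,0,0.4,0,0,0],
  [0,0,0.5,0,0,0],
  [0,0,0.5,0,0,0],
  [0,0,0.5,0,0,0],
  [0,0,0.5,0,0,0],
  [0,0,0.5,0,0,0],
  [0,0,0.5,0,0,0],
  [0,0,0.4,0,0,0],
  [0,0,0.3,0,0,0],
  [0,0,0.1,0,0,0],
  [0,0,0,0,0,0],
  [0,0,0,0,0,0],
])

```text
time_s: 3.12
ee_pos: [0.5272, -0.1041, 0.139]
ee_rot: [180.0, -0.0, 28.3]
wrist_force: [0.5, -2.0, -0.9]
opening: 0.0005
finger_force: 0.0
```

Call:
move_arm([
  [0,0,0.05,0,0,0],
  [0,0,0.05,0,0,0],
  [0,0,0.05,0,0,0],
  [0,0,0.05,0,0,0],
  [0,0,0.05,0,0,0],
  [0,0,0.05,0,0,0],
  [0,0,0,0,0,0],
  [0,0,0,0,0,0],
])

```text
time_s: 3.78
ee_pos: [0.527, -0.104, 0.1326]
ee_rot: [-180.0, 0.0, 28.3]
wrist_force: [0.5, -0.3, 1.0]
opening: 0.0006
finger_force: 0.0
```

Call:
move_arm([
  [0,0,0.03,0,0,0],
  [0.01,0,0.03,0,0,0],
  [0.01,0,0.03,0,0,0],
  [0.01,0,0.03,0,0,0],
  [0.01,0,0.03,0,0,0],
  [0.01,0,0.03,0,0,0],
  [0.01,0,0.03,0,0,0],
  [0.01,0,0.03,0,0,0],
  [0,0,0,0,0,0],
  [0,0,0,0,0,0],
])

```text
time_s: 4.62
ee_pos: [0.5286, -0.1032, 0.1284]
ee_rot: [180.0, -0.1, 28.3]
wrist_force: [-0.5, 1.6, 5.0]
opening: 0.0006
finger_force: 2.8
```

```bash
cat > m.py <<'E'
from h import *
import sys
f=sys.argv[1]; s=get_state();print(s['ee_pos'],s['wrist_force'])
shot('wrist',f); q=load(f)
c=np.array([.470,-.135]);a=np.radians(-16.7);M=np.array([[np.cos(a),np.sin(a)],[-np.sin(a),np.cos(a)]])
v,u=np.mgrid[0:300,0:640]; d=q['d'][:300]
r=np.linalg.inv(q['mtx'])@np.stack([u.ravel(),v.ravel(),np.ones(u.size)])*d.ravel()
X=q['R'].T@(r-q['t'].reshape(3,1)); xy=M@(X[:2]-c[:,None])*1e3
P=np.c_[u.ravel(),v.ravel(),xy.T,X[2]*1e3]
P=P[(P[:,2]>40)&(P[:,2]<66)&(P[:,3]>60)&(P[:,3]<124)&(P[:,4]>5)]
for lo in range(60,112,4):
    k=P[(P[:,3]>lo)&(P[:,3]<=lo+4)&(P[:,2]>55.2)]
    if len(k): print(lo,len(k),'ptr top z',np.percentile(k[:,4],[50,90]).round(1),'x',k[:,2].max().round(1))
k=P[(P[:,3]>106)&(P[:,3]<117)&(P[:,2]>49)&(P[:,2]<55)]
print('tab top',np.percentile(k[:,4],[10,50,90]).round(1),k[:,2:4].min(0),k[:,2:4].max(0))
u0,v0=P[:,:2].mean(0).astype(int);im=q['im']
y0,x0=max(v0-55,0),max(u0-75,0)
cv2.imwrite(f'pics/{f}c.png',cv2.resize(im[y0:y0+110,x0:x0+150],None,fx=5,fy=5,interpolation=cv2.INTER_CUBIC));print(x0,y0)
E
python3 m.py w3
```

```text
[ 0.52855676 -0.10323025  0.12840082] [-0.52515706  1.64632727  4.99746662]
60 216 ptr top z [17.9 43.4] x 66.0
64 218 ptr top z [17.7 43.2] x 66.0
68 133 ptr top z [38.4 43.6] x 65.3
72 67 ptr top z [42.6 43.5] x 59.2
76 71 ptr top z [42.5 43.4] x 59.2
80 71 ptr top z [42.2 43.2] x 59.4
84 71 ptr top z [42.  42.9] x 59.4
88 72 ptr top z [41.8 43. ] x 59.4
92 76 ptr top z [41.6 42.5] x 59.5
96 76 ptr top z [41.2 42.2] x 59.4
100 66 ptr top z [39.9 40.9] x 59.4
104 21 ptr top z [39.6 40.3] x 59.3
tab top [26.3 31.  32. ] [ 49.10559466 106.15378067] [ 54.53288926 116.97432803]
180 165
```

About 8 mm of pointer drop so far at 5 N, matching the prediction. I'll go 4 mm further and check.

Call:
move_arm([
  [0.01,0,0.02,0,0,0],
  [0.01,0,0.02,0,0,0],
  [0.01,0,0.02,0,0,0],
  [0.01,0,0.02,0,0,0],
  [0.01,0,0.02,0,0,0],
  [0.01,0,0.02,0,0,0],
  [0.01,0,0.02,0,0,0],
  [0.01,0,0.02,0,0,0],
  [0,0,0.02,0,0,0],
  [0,0,0.02,0,0,0],
  [0,0,0,0,0,0],
  [0,0,0,0,0,0],
])

```text
time_s: 5.67
ee_pos: [0.5298, -0.1026, 0.1248]
ee_rot: [180.0, -0.0, 28.3]
wrist_force: [-2.4, 0.6, 8.0]
opening: 0.0005
finger_force: 3.8
```

```bash
python3 m.py w4
```

```text
[ 0.52982981 -0.10259911  0.12478053] [-2.42158021  0.62641429  8.04557419]
60 227 ptr top z [18.2 38.8] x 65.9
64 201 ptr top z [17.7 38.2] x 66.0
68 127 ptr top z [30.4 38. ] x 65.6
72 63 ptr top z [36.9 37.8] x 60.0
76 63 ptr top z [36.6 37.4] x 59.9
80 65 ptr top z [36.2 37.5] x 59.9
84 68 ptr top z [35.8 36.5] x 60.0
88 69 ptr top z [35.5 36.5] x 59.9
92 71 ptr top z [35.2 36. ] x 59.9
96 71 ptr top z [34.8 36. ] x 60.0
100 60 ptr top z [33.  34.1] x 59.8
104 25 ptr top z [33.  33.5] x 59.9
tab top [26.6 31.  32.1] [ 49.00558897 106.01832256] [ 54.59737842 116.87940215]
179 170
```

View pics/w4c.png

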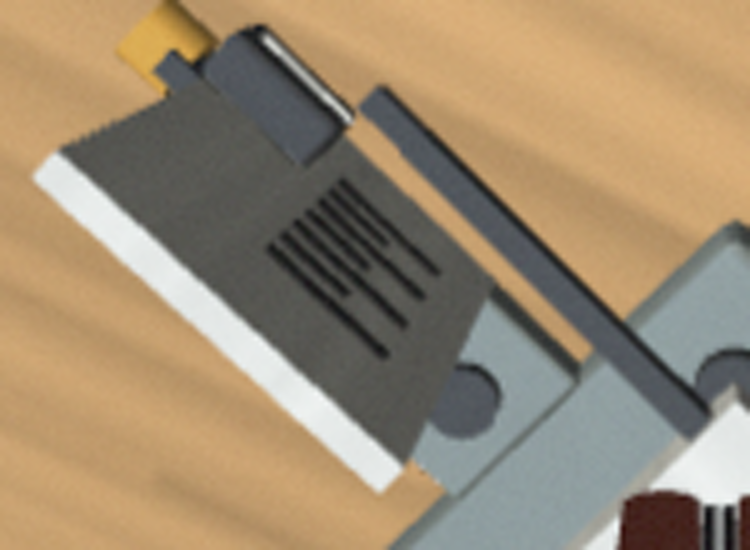

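The crop shows the tab's white line at crop (305,80) and the pointer tip at about (375,95), still above it: tip centre about 31 mm, line about 27 mm. Pressing about 2 mm more.

Call:
move_arm([
  [0.01,0,0.02,0,0,0],
  [0.01,0,0.02,0,0,0],
  [0.01,0,0.02,0,0,0],
  [0.01,0,0.02,0,0,0],
  [0,0,0.02,0,0,0],
  [0,0,0,0,0,0],
  [0,0,0,0,0,0],
])

```text
time_s: 6.3
ee_pos: [0.5304, -0.1023, 0.1229]
ee_rot: [180.0, -0.0, 28.3]
wrist_force: [-3.3, 0.7, 8.5]
opening: 0.0004
finger_force: 4.2
```

```bash
python3 m.py w5 | tail -5; python3 -c "
from h import *
q=load('w4');im=q['im']
for v in range(177,196):
  for u in range(230,252):
    if im[v,u].min()>150: print(u,v,(world('w4',u,v)*1e3).round(1))"
```

```text
96 63 ptr top z [31.8 32.5] x 60.3
100 60 ptr top z [29.8 30.8] x 60.0
104 25 ptr top z [29.2 30.2] x 59.8
tab top [26.4 31.  31.9] [ 49.0030857  106.04095988] [ 54.44057362 116.957011  ]
179 173
232 177 [555.6 -38.4  26.1]
232 178 [555.3 -38.7  26.9]
233 178 [555.4 -39.   26.2]
233 179 [555.  -39.3  26.8]
234 179 [555.2 -39.7  26.4]
234 180 [554.8 -40.   26.8]
235 180 [555.  -40.4  26.6]
236 181 [554.8 -41.   26.6]
237 182 [554.6 -41.7  26.8]
238 183 [554.2 -42.2  25.9]
239 184 [554.1 -42.9  26.3]
240 185 [553.9 -43.6  26.5]
241 186 [553.8 -44.3  26.8]
242 187 [553.6 -45.   26.9]
243 188 [553.4 -45.6  27.1]
244 189 [553.1 -46.2  26.7]
245 190 [553.  -46.9  27.1]
246 191 [552.8 -47.6  27.2]
247 192 [552.6 -48.3  27.6]
248 193 [552.2 -48.9  26.8]
```

The tip is at about 27.3 mm and the line at 26.7 mm, so the pointer is level. Holding, then easing up.

Call:
move_arm([
  [0,0,0,0,0,0],
  [0,0,0,0,0,0],
  [0,0,0,0,0,0],
  [0,0,0,0,0,0],
  [0,0,0,0,0,0],
  [0,0,0,0,0,0],
  [0,0,0,0,0,0],
  [0,0,0,0,0,0],
  [0,0,0,0,0,0],
  [0,0,0,0,0,0],
  [0,0,0,0,0,0],
  [0,0,0,0,0,0],
  [0,0,0,0,0,0],
  [0,0,0,0,0,0],
  [0,0,0,0,0,0],
])

```text
time_s: 7.6
ee_pos: [0.5304, -0.1023, 0.123]
ee_rot: [180.0, -0.0, 28.3]
wrist_force: [-2.3, 1.1, 8.6]
opening: 0.0005
finger_force: 4.2
```

Call:
move_arm([
  [-0.01,0,-0.03,0,0,0],
  [-0.01,0,-0.03,0,0,0],
  [-0.01,0,-0.03,0,0,0],
  [-0.01,0,-0.03,0,0,0],
  [-0.01,0,-0.03,0,0,0],
  [-0.01,0,-0.03,0,0,0],
  [-0.01,0,-0.03,0,0,0],
  [-0.01,0,-0.03,0,0,0],
  [-0.01,0,-0.03,0,0,0],
  [-0.01,0,-0.03,0,0,0],
  [-0.01,0,-0.03,0,0,0],
  [-0.01,0,-0.03,0,0,0],
  [-0.01,0,-0.03,0,0,0],
  [-0.01,0,-0.03,0,0,0],
  [-0.01,0,-0.03,0,0,0],
  [-0.01,0,-0.03,0,0,0],
  [0,0,-0.03,0,0,0],
  [0,0,-0.03,0,0,0],
  [0,0,-0.03,0,0,0],
  [0,0,-0.03,0,0,0],
])

```text
time_s: 9.27
ee_pos: [0.5274, -0.1036, 0.1333]
ee_rot: [-180.0, 0.0, 28.3]
wrist_force: [-0.3, -0.7, 1.3]
opening: 0.0003
finger_force: 0.0
```

Call:
move_arm([
  [0,0,-0.05,0,0,0],
  [0,0,-0.05,0,0,0],
  [0,0,-0.05,0,0,0],
  [0,0,-0.1,0,0,0],
  [0,0,-0.2,0,0,0],
  [0,0,-0.4,0,0,0],
  [0,0,-0.5,0,0,0],
  [0,0,-0.5,0,0,0],
  [0,0,-0.5,0,0,0],
  [0,0,-0.5,0,0,0],
  [0,0,-0.5,0,0,0],
  [0,0,-0.5,0,0,0],
  [0,0,-0.5,0,0,0],
  [0,0,0,0,0,0],
  [0,0,0,0,0,0],
])

```text
time_s: 10.52
ee_pos: [0.5278, -0.1038, 0.2217]
ee_rot: [179.9, -0.1, 28.3]
wrist_force: [-0.9, 0.5, -0.5]
opening: 0.0004
finger_force: 0.0
```

```bash
python3 m.py w6
```

```text
[ 0.5278186  -0.10379262  0.22167202] [-0.89348904  0.51692322 -0.53372134]
60 94 ptr top z [17.9 49.3] x 66.0
64 100 ptr top z [17.7 48.7] x 65.9
68 50 ptr top z [47.2 49.7] x 65.6
72 32 ptr top z [48.7 49.6] x 58.2
76 31 ptr top z [48.5 49.7] x 58.3
80 30 ptr top z [49.2 49.9] x 58.5
84 32 ptr top z [48.8 49.7] x 58.4
88 32 ptr top z [48.7 49.7] x 58.4
92 32 ptr top z [48.4 49.9] x 58.4
96 31 ptr top z [48.  49.5] x 58.5
100 28 ptr top z [47.4 48.5] x 58.4
104 3 ptr top z [47.4 47.4] x 57.9
tab top [28.  31.  32.1] [ 49.04369436 106.0153706 ] [ 54.54417625 116.96709245]
206 138
```

```bash
sed "s/^shot('wrist',f); //" m.py > m2.py; python3 m2.py w2 | sed -n 4,14p; python3 m.py w7|sed -n 4,14p
```

```text
68 52 ptr top z [45.8 49.6] x 65.9
72 32 ptr top z [48.8 49.5] x 58.4
76 32 ptr top z [48.7 49.9] x 58.3
80 31 ptr top z [49.1 50.1] x 58.5
84 32 ptr top z [48.5 49.7] x 58.4
88 32 ptr top z [48.8 49.7] x 58.5
92 32 ptr top z [48.5 49.5] x 58.5
96 30 ptr top z [47.6 49.5] x 58.5
100 28 ptr top z [47.3 48.2] x 58.6
104 3 ptr top z [47.3 47.4] x 58.1
tab top [26.9 31.1 32. ] [ 49.23823955 106.12109954] [ 54.63016521 116.99105877]
68 53 ptr top z [46.6 49.4] x 65.1
72 32 ptr top z [48.6 49.6] x 58.3
76 32 ptr top z [48.8 49.8] x 58.3
80 32 ptr top z [48.9 49.7] x 58.5
84 32 ptr top z [48.7 50. ] x 58.6
88 31 ptr top z [48.6 49.8] x 58.4
92 32 ptr top z [48.6 49.7] x 58.4
96 30 ptr top z [48.2 49.5] x 58.5
100 28 ptr top z [47.3 48.2] x 58.4
104 4 ptr top z [46.9 47.4] x 58.4
tab top [27.2 31.2 32.3] [ 49.00336178 106.00666822] [ 54.59704326 116.84050527]
```

The pointer is back at its rest height, the mount hasn't moved, and the arm is clear.

```bash
python3 -c "
from station import *
print(sign_off())"
```

```text
the job is handed in; nothing more can be done
None
```

I pressed the free corner until the pointer stood within about 1 mm of the tab's white line, held it for over a second, and eased it back to its rest height. The arm is clear and the job is handed in; the sign-off returned no verdict.

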